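# Load the nut chopper and lock its lid

### The arm

A 7-joint arm with a two-finger parallel gripper is mounted at the origin on the work surface. World frame = base frame: x ahead of the robot, y to its left, z up, the work surface at z = 0. Lengths are in m, angles in rad, forces in N, time in s.
With the tool pointing down it reaches from about 0.425 to 0.875 m from the base axis. Payload 4.7 kg.
Tool frame: the origin (TCP) lies on the front face of the gripper's body, between the roots of the fingers; the fingertips stand 70 mm ahead of it and the grasp point (between the pads) lies 51 mm ahead of it; z points along the fingers, y is the line along which they close (so a half turn about z gives the same grasp; the last joint's range is limited). The gripper opens to 87 mm and grips with 3 to 60 N. Pads are 19 mm wide; open, the fingers measure 117 mm over their backs; the gripper's body (75 mm by 190 mm) begins 51 mm behind the grasp point.
Start: joints at [-1.205, 0.321, -0.07, 1.45, 0.023, 1.371, -0.057], TCP at [0.224, 0.61, 0.292] pointing down, gripper open.
Joint ranges: [-2.86, 2.86], [-0.3, 2.09], [-1.38, 1.24], [0.06, 2.45], [-1.56, 4.7], [0.09, 2.05], [-2.69, 2.69]. Speed limits (rad/s): [2.57, 2.57, 3.14, 3.14, 3.14, 3.14, 3.14].

### API

Orientations are given as a unit quaternion [w, x, y, z].
In Python, from station import robot gives the robot as it stands.
- The arm moves only by the shell command python3 -m pendant 'ROWS' [FORCE]. ROWS is JSON, a list of rows, each a list of 3 entries, a list of its own where there are three numbers: the finger opening in cm, from 0 to 8.7, then the shift along the tool's x, y, z in cm, then the turn, a rotation vector about the tool's x, y, z in degrees. A call has 1 to 10 rows; each row is the pose to reach, as a shift and turn from the pose commanded when the call began, along the tool's axes at that moment; what a row does not reach only later rows make up. A row lasts 1/10 s, in which the tool goes at most 50 mm and 8.59 degrees, less where a joint would pass 70% of its speed; a pose out of reach is approached as far as the arm can. A call with a gripper value outside its range is refused whole. The fingers move at their own pace and stop on an object; FORCE is the grip in N (left out, the last holds). Time passes only in rows, so rows that repeat a pose let the fingers close. It gives the time, the measured TCP pose, the force, the opening and the grip force at its end, in the units of the state.
- robot.sense(): the state, without advancing time (a new reading comes with each control period).
- robot.camera(name): name is "scene" or "top" or "wrist"; returns (picture, depth): 420x560x3 uint8, red, green, blue; 420x560 float32, m along the optical axis (not along the pixel's ray), 0 where there is no reading.
- robot.get_calibration(name): a dict with "fx", "fy", "cx", "cy" (pixels), "k1" (the pictures are not rectified: a ray, as slopes to the right and down, at radius r is drawn at 1 + k1 r^2 times it, then the intrinsics apply), "rvec" (rotation vector, rad) and "tvec" (3), from world to camera coordinates, as OpenCV has them. Camera axes: x right, y down, z forward; pixel columns grow to the right and rows downward; lengths in m; the calibration is good to about 2 mm. A picture is of the moment at which its call begins: read the wrist's pose just before it. get_calibration takes no time and is no camera call; for the wrist camera it gives the pose at the moment of the call.
- robot.close_job(): hands the job in; it is judged then, once.
The state is a dict: "clock": time; "joint_positions": joint angles; "joint_vel": joint speeds; "effort": joint torques, N m; "eef_pos": TCP position; "tcp_rot": TCP orientation; "ft_force": force on the tool from outside, world axes, zero at the start; "wrist_torque": the same for the moment, N m; "grip_width": opening from 0.0 (shut) to 1.0 (fully open); "grip_force": force on a finger pad.
Only numpy, scipy, OpenCV 4.12 (cv2) and the standard library are available. Lean on these libraries where they do the work, as an engineer would, in place of code of your own. Each camera call takes 0.05 s, during which the arm holds its last target. There are 200 camera calls.

### The job

Tip all eight chestnuts out of the steel beaker into the bowl of the chopper, and stand the empty beaker upright on the table again. Then put the lid on the bowl with its ears between the two catches, push it down against the springy seal and, keeping it down, turn it about a quarter turn clockwise up to the stop, so that it springs up and stays locked in the catches when you let go; push firmly but do not force it. Leave the mixing bowl, the spice jar and the spatula where they are.

Things in the scene. Friction and masses are not known exactly. Their poses are not given: they have to be found in the camera images.
- chopper: Small nut chopper, fixed: white motor base 170 x 150 x 84 mm, buttons at -x; on it a clear round bowl, 120 mm across outside, mouth 106 mm, floor 100 mm and rim 185 mm above the table, blade hub 26 mm across and 24 mm high in the middle of its floor, loop handle at +x (to 100 mm from the axis, below the rim). White catches outside the rim at +y and -y. Origin: underside, on the bowl's axis; z up.
- rim (a point): Centre of the bowl's rigid rim, axes as the chopper's. A dark springy seal ring, 108 to 118 mm across, stands 7 mm above the rim and gives way straight down: 3 N to start, 9 N at 5 mm, 11 N at 7 mm, when the lid meets the rigid rim.
- pocket (a point): Pocket of the catch at the chopper's +y, 66 mm from the bowl's axis; the point is on the underside of its roof, 9 mm above the rim. The roof overhangs inwards to 62.5 mm from the axis; the outer wall's inside is 73.5 mm from it. Seen from above the pocket spans 14 degrees either way; at its clockwise end is a solid stop. The other catch is the same, half a turn round.
- mouth (a point): Open end of the same catch, 48 degrees counter-clockwise (from above) from the pocket's middle, 66 mm from the axis, on the underside of the roof. From here to the pocket runs 34 degrees of lower roof, 7 mm above the rim. The catch's top is 13 mm above the rim, its outside 78 mm from the axis. From this end on, 113 degrees of rim are free up to the other catch.
- lid: White lid, 110 to 210 g: disc 116 mm across, 6 mm thick; under it a plug 98 mm across, 12 mm deep, bevelled, that enters the bowl; two flat ears 22 mm wide, 5 mm thick, flush with the disc's underside, reach 70 mm from the centre at +x and -x. On top a grip bar 60 mm long (x, towards the ears), 18 mm wide, 30 mm high. Origin: centre of the plug's underside, on the table at first; z up; half a turn is alike.
- lid_seat (a point): Centre of the underside of the lid's disc, 12 mm above the lid's origin; the ears' tops are 5 mm above it, the bar runs from 6 to 36 mm above it. It is 7 mm above the rim when the lid rests loose on the seal, level with the rim when pushed right down (needed to pass the lower roof: under 2 mm above the rim), 4 mm above when locked.
- beaker: Steel beaker, 90 mm high, 64 mm across at the foot and 70 mm at the rim, wall 2 mm, floor 4 mm, 120 to 195 g empty, standing upright and holding the chestnuts to about 65 mm height. Origin: centre of its underside; z along its axis towards the mouth.
- beaker_rim (a point): Centre of the beaker's mouth, 90 mm above its origin.
- chestnut1: Peeled chestnut, plain tan, 27 mm long and 24 mm thick, about 10 g; one of eight alike, all in the beaker at the start. Origin: its blunt end; its long axis is z.
- chestnut2: Peeled chestnut, plain tan, 27 mm long and 24 mm thick, about 10 g; one of eight alike, all in the beaker at the start. Origin: its blunt end; its long axis is z.
- chestnut3: Peeled chestnut, plain tan, 27 mm long and 24 mm thick, about 10 g; one of eight alike, all in the beaker at the start. Origin: its blunt end; its long axis is z.
- chestnut4: Peeled chestnut, plain tan, 27 mm long and 24 mm thick, about 10 g; one of eight alike, all in the beaker at the start. Origin: its blunt end; its long axis is z.
- chestnut5: Peeled chestnut, plain tan, 27 mm long and 24 mm thick, about 10 g; one of eight alike, all in the beaker at the start. Origin: its blunt end; its long axis is z.
- chestnut6: Peeled chestnut, plain tan, 27 mm long and 24 mm thick, about 10 g; one of eight alike, all in the beaker at the start. Origin: its blunt end; its long axis is z.
- chestnut7: Peeled chestnut, plain tan, 27 mm long and 24 mm thick, about 10 g; one of eight alike, all in the beaker at the start. Origin: its blunt end; its long axis is z.
- chestnut8: Peeled chestnut, plain tan, 27 mm long and 24 mm thick, about 10 g; one of eight alike, all in the beaker at the start. Origin: its blunt end; its long axis is z.
- mixing_bowl: Steel mixing bowl, 204 mm across, 87 mm high; not part of the job. Origin: centre of its underside.
- spice_jar: Small glass jar with a steel cap, 54 mm across, 75 mm high; not part of the job. Origin: centre of its underside.
- spatula: Spatula, 260 mm long, lying flat with its blade (65 mm wide) at +x; not part of the job. Origin: the middle of its underside.

How it is judged:
By the outcome, as a careful person would: the job done as asked, in the order asked, and still so for the second after the job is handed in, with the robot touching nothing.
It also fails if it takes over 72 s, if anything falls off the work surface, if the arm or the gripper's body presses on something with over 40 N, if the wrist force passes 120 N, or if a joint passes its speed limit or range.

## Working session

There is one attempt and no reset: what is moved stays moved. The work goes in short steps, Python scripts to look and compute and a shell command to move; the robot and the scene stay as the last step left them, time stands still between calls to the robot, and variables do not carry over. Pictures are saved under pics/ and viewed, at most 12 in all, crops included, and the job is handed in when it is done.

```bash
ls; mkdir -p pics; cat > h.py <<'E'
import numpy as np, cv2
from scipy.spatial.transform import Rotation as R
from station import robot
def snap(n,f=None):
    c=robot.get_calibration(n); p,d=robot.camera(n)
    if f: cv2.imwrite('pics/'+f,cv2.cvtColor(p,cv2.COLOR_RGB2BGR))
    np.savez('/tmp/'+n+'.npz',p=p,d=d,c=c)
    return p,d,c
def load(n):
    z=np.load('/tmp/'+n+'.npz',allow_pickle=True); return z['p'],z['d'],z['c'].item()
def slopes(c,uv):
    uv=np.atleast_2d(uv).astype(float); q=(uv-[c['cx'],c['cy']])/[c['fx'],c['fy']]; s=q.copy()
    for _ in range(20): s=q/(1+c['k1']*(s**2).sum(1,keepdims=True))
    return s
def ray(c,uv):
    s=slopes(c,uv); Rm=R.from_rotvec(np.ravel(c['rvec'])).as_matrix(); t=np.ravel(c['tvec'])
    return -Rm.T@t, np.c_[s,np.ones(len(s))]@Rm
def onplane(c,uv,z):
    o,d=ray(c,uv); return o+d*((z-o[2])/d[:,2])[:,None]
def cloud(d,c):
    v,u=np.nonzero(d>0); o,r=ray(c,np.c_[u,v]); return np.c_[u,v],o+r*d[v,u][:,None]
def pix(c,X):
    Rm=R.from_rotvec(np.ravel(c['rvec'])).as_matrix(); q=np.atleast_2d(X)@Rm.T+np.ravel(c['tvec'])
    s=q[:,:2]/q[:,2:]; return s*(1+c['k1']*(s**2).sum(1,keepdims=True))*[c['fx'],c['fy']]+[c['cx'],c['cy']]
def totool(dx):
    s=robot.sense(); w=s['tcp_rot']; return R.from_quat([w[1],w[2],w[3],w[0]]).inv().apply(dx)
E
python3 - <<'E'
from h import *
for n in ('top','scene'): 
    p,d,c=snap(n,n+'0.png'); print(n,-R.from_rotvec(np.ravel(c['rvec'])).as_matrix().T@np.ravel(c['tvec']),c['fx'])
s=robot.sense();print(s)
E
```

```text
pics
top [ 0.31877279 -0.08045983  1.62396946] 540.0438616208529
scene [1.07628867 0.51610234 0.99062595] 474.12578933895037
{'clock': 0.1, 'joint_positions': array([-1.2049006 ,  0.3217101 , -0.07008772,  1.45153268,  0.02259436,
        1.37077592, -0.05688037]), 'joint_vel': array([ 0.00042892, -0.00042351, -0.00143397, -0.00348983,  0.00091453,
       -0.00127104,  0.00173696]), 'effort': array([-2.30224322e-05, -4.92572093e+01, -4.05689087e-01, -3.13399744e+01,
       -6.40925090e-02,  3.94303480e-02,  7.14281327e-05]), 'eef_pos': array([0.22389028, 0.60983726, 0.29130618]), 'tcp_rot': array([-1.01393272e-04,  1.74968159e-01,  9.84573751e-01, -8.13348244e-04]), 'ft_force': array([0.12776998, 0.36747806, 0.6530785 ]), 'wrist_torque': array([0.01012088, 0.00907595, 0.02069614]), 'grip_force': 0.0, 'grip_width': 0.9979466816045068}
```

View pics/top0.png

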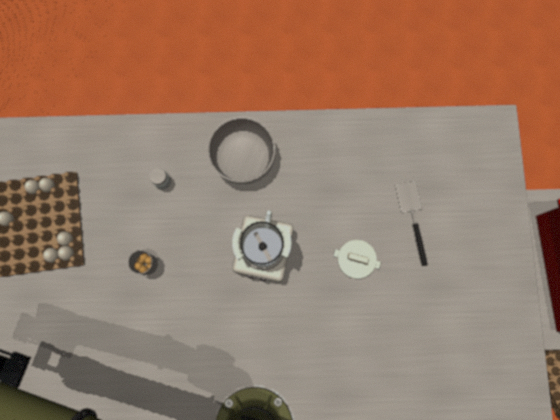

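View pics/scene0.png

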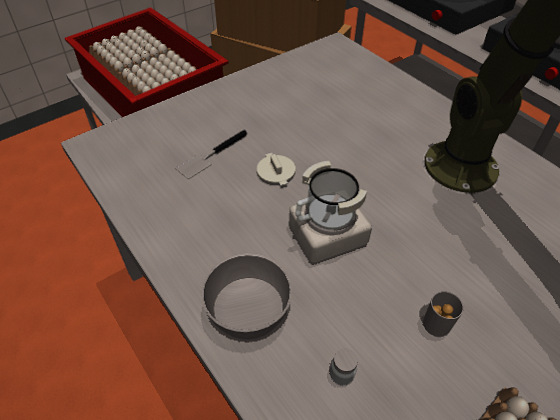

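Top view: chopper (262,244) with its handle at (268,215), beaker (143,263), lid (357,259) with its bar running slightly down to the right. The jar, mixing bowl and spatula are out of the way.

```bash
python3 - <<'E'
from h import *
p,d,c=load('top'); uv,X=cloud(d,c)
pc=p[uv[:,1],uv[:,0]].astype(int)
def near(u,v,r): return np.hypot(uv[:,0]-u,uv[:,1]-v)<r
def circ(P):
    P=np.float32(P); (x,y),r=cv2.minEnclosingCircle(P*1000); return x/1000,y/1000,r/1000
m=near(143,263,30)&(X[:,2]>.07); print('beaker hi',m.sum(),circ(X[m][:,:2]),X[m].mean(0),X[m][:,2].max())
m=near(143,263,30)&(X[:,2]>.02);h=X[m][:,2];print(np.histogram(h,8))
# lid
m=near(357,259,40)&(X[:,2]>.010); print('lid',m.sum(),X[m].mean(0)); 
ml=m&(X[:,2]>.03); P=X[ml]; print('bar',ml.sum(),P.mean(0),cv2.minAreaRect(np.float32(P[:,:2]*1000)))
e=X[m]; r=np.hypot(*(e-P.mean(0))[:,:2].T); E=e[r>.062]; print('ears',E-P.mean(0))
# chopper
m=near(262,244,45); print(np.histogram(X[m][:,2],20))
for lo,hi in((.175,.21),(.193,.21),(.06,.1)):
    k=m&(X[:,2]>lo)&(X[:,2]<hi); print(lo,k.sum(),X[k].mean(0),cv2.minAreaRect(np.float32(X[k][:,:2]*1000)),circ(X[k][:,:2]))
# white base mask
for n,t in(('jar',(160,178)),('bowl',(242,150))):
    k=near(*t,12); print(n,X[k].mean(0),X[k][:,2].max())
for (a,b,z) in (((268,215),0,.17),((143,263),0,.09)): print(onplane(c,a,z))
I=cv2.resize(cv2.cvtColor(p,cv2.COLOR_RGB2BGR)[195:300,110:400],None,fx=2.75,fy=2.75,interpolation=cv2.INTER_CUBIC)
p2,d2,c2=load('scene'); J=cv2.resize(cv2.cvtColor(p2,cv2.COLOR_RGB2BGR)[140:270,240:480],None,fx=2.3,fy=2.3,interpolation=cv2.INTER_CUBIC)
o=np.zeros((600,800,3),np.uint8);o[:I.shape[0],:I.shape[1]]=I[:,:800];o[295:295+J.shape[0],:J.shape[1]]=J;cv2.imwrite('pics/crop1.png',o)
E
```

```text
beaker hi 130 (0.47233392333984375, 0.3149117431640625, 0.0359091911315918) [0.47358748 0.31808693 0.0842762 ] 0.09825166287458309
(array([ 54,  67, 127, 107,  62,  38,  57,  39]), array([0.02105217, 0.03070211, 0.04035204, 0.05000198, 0.05965192,
       0.06930185, 0.07895179, 0.08860173, 0.09825166]))
lid 1231 [ 0.47142858 -0.31213675  0.02062204]
bar 136 [ 0.47153832 -0.31240176  0.04584592] ((472.5811462402344, -312.77899169921875), (59.02407455444336, 19.286540985107422), 72.96442413330078)
ears [[ 0.08738713  0.03931612 -0.03551716]
 [ 0.07730514  0.01598356 -0.03315495]
 [ 0.06717678  0.08244946 -0.03539309]
 [ 0.06662823  0.06140797 -0.03531236]
 [ 0.02912604  0.06120116 -0.02461442]
 [ 0.02934599  0.05794485 -0.02721989]
 [ 0.02695808  0.06361767 -0.03124184]
 [ 0.02668279  0.06082264 -0.02945532]
 [ 0.02576451  0.05865856 -0.0219046 ]
 [ 0.024001    0.06371883 -0.03157678]
 [ 0.0235195   0.06112718 -0.02788092]
 [ 0.02391443  0.05768521 -0.03216991]
 [ 0.0224737   0.1053399  -0.03530095]
 [ 0.02123505  0.06363594 -0.03367384]
 [ 0.02028742  0.06150695 -0.02559504]
 [ 0.0174
[... 1904 characters left out ...]
8789062) (0.5131962280273438, -0.03628750991821289, 0.08257656860351563)
0.193 398 [ 0.50501123 -0.03590125  0.19722206] ((505.16204833984375, -36.476722717285156), (155.71096801757812, 111.07528686523438), 83.2618637084961) (0.5055384826660156, -0.03638307189941406, 0.07801731872558594)
0.06 1618 [ 0.48951202 -0.03399466  0.08673795] ((502.9287414550781, -35.690765380859375), (149.52467346191406, 176.5457763671875), 76.81616973876953) (0.5058805236816406, -0.03667354965209961, 0.10729364013671874)
jar [0.72559158 0.26818435 0.04644942] 0.08333875330716123
bowl [0.82039363 0.0229184  0.0027907 ] 0.018456507364587038
[[ 0.58169501 -0.05651006  0.17      ]]
[[0.46677608 0.30289176 0.09      ]]
```

View pics/crop1.png

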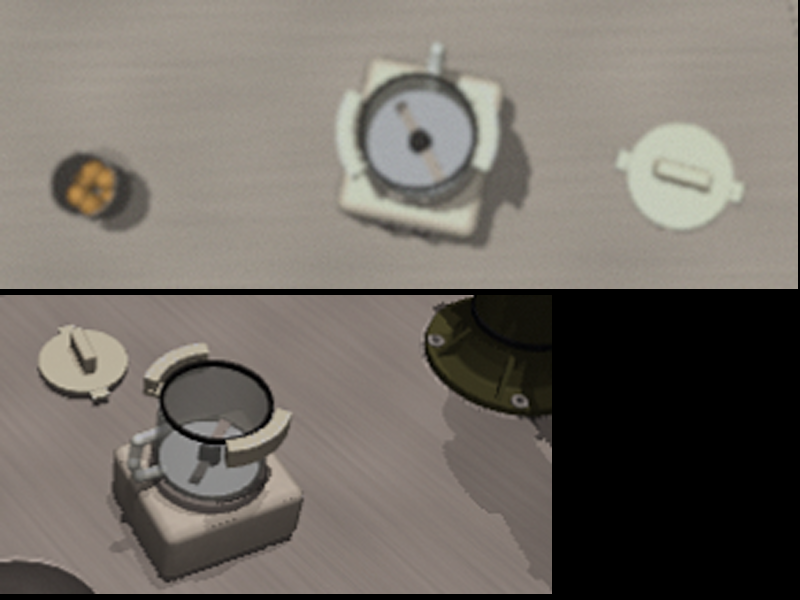

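```bash
python3 - <<'E'
from h import *
import itertools
s=robot.sense(); q=s['joint_positions']; w=s['tcp_rot']; Rt=R.from_quat([w[1],w[2],w[3],w[0]])
out=[]
for sg in itertools.product((1,-1),repeat=3):
  for off in (0,90,180,270):
    M=R.from_euler('ZYZYZYZ',[-q[0],q[1],sg[0]*q[2],q[3],sg[1]*q[4],q[5],sg[2]*q[6]+np.radians(off)])
    out.append((np.degrees((M.inv()*Rt).magnitude()),sg,off))
print(sorted(out)[:4])
p,d,c=load('top'); uv,X=cloud(d,c)
m=(uv[:,0]<110)&(uv[:,1]<300)&(X[:,2]>.02); print('tray',X[m].min(0),X[m].max(0))
k=(np.hypot(uv[:,0]-262,uv[:,1]-244)<45)&(X[:,2]>.193)
a=np.degrees(np.arctan2(X[k][:,1]+.0364,X[k][:,0]-.5053))%360; r=np.hypot(X[k][:,1]+.0364,X[k][:,0]-.5053)
print(np.histogram(a[r>.062],np.arange(0,361,10)))
x0=s['eef_pos'];B=np.array([.472,.315])
E
```

```text
Traceback (most recent call last):
  File "scipy/spatial/transform/_rotation.pyx", line 1413, in scipy.spatial.transform._rotation.Rotation.from_euler
ValueError: Expected axis specification to be a non-empty string of upto 3 characters, got ZYZYZYZ
```

```bash
cat >> h.py <<'E'
def fkR(q,sg,off):
    a=[-q[0],q[1],sg[0]*q[2],q[3],sg[1]*q[4],q[5],sg[2]*q[6]+off]; M=R.identity()
    out=[]
    for ax,v in zip('zyzyzyz',a): M=M*R.from_euler(ax,v); out.append(M)
    return out
def Rtool():
    w=robot.sense()['tcp_rot']; return R.from_quat([w[1],w[2],w[3],w[0]])
E
python3 - <<'E'
from h import *
import itertools
q=robot.sense()['joint_positions']; Rt=Rtool(); out=[]
for sg in itertools.product((1,-1),repeat=3):
  for off in (0,90,180,270):
    out.append((np.degrees((fkR(q,sg,np.radians(off))[-1].inv()*Rt).magnitude()),sg,off))
print(sorted(out)[:4])
p,d,c=load('top'); uv,X=cloud(d,c)
m=(uv[:,0]<110)&(uv[:,1]<300)&(X[:,2]>.02); print('tray',X[m].min(0),X[m].max(0))
k=(np.hypot(uv[:,0]-262,uv[:,1]-244)<45)&(X[:,2]>.193)
a=np.degrees(np.arctan2(X[k][:,1]+.0364,X[k][:,0]-.5053))%360; r=np.hypot(X[k][:,1]+.0364,X[k][:,0]-.5053)
print(np.histogram(a[r>.062],np.arange(0,361,10))[0])
E
```

```text
[(np.float64(2.7480099900530037e-14), (-1, -1, -1), 90), (np.float64(1.62136466242224), (1, 1, 1), 90), (np.float64(2.5891229720782376), (-1, 1, -1), 90), (np.float64(2.757002994784311), (1, -1, 1), 90)]
tray [0.44768101 0.49769043 0.0200153 ] [0.75957298 0.7631425  0.07934094]
[ 0  0  0  0  0  7 24 27 24 24 25 25 12  0  0  0  0  0  0  0  0  0  0  8
 25 26 26 21 26 20 12  0  0  0  0  0]
```

```bash
cat >> h.py <<'E'
def target(p,d,xup=1,show=True):
    """tool z along d, tool y horizontal; xup: tool x up (+1) or down (-1)"""
    d=np.array(d,float)/np.linalg.norm(d); y=np.cross(d,[0,0,xup]); y/=np.linalg.norm(y)
    return go(p,R.from_matrix(np.c_[np.cross(y,d),y,d]))
def go(p,Rg):
    Rt=Rtool(); t=Rt.inv().apply(np.array(p)-robot.sense()['eef_pos'])*100; r=np.degrees((Rt.inv()*Rg).as_rotvec())
    print('shift cm',t.round(2),'turn deg',r.round(1),'mag',np.linalg.norm(t).round(1),np.linalg.norm(r).round(1))
def st():
    s=robot.sense(); print(s['clock'],'q',s['joint_positions'].round(3),'p',s['eef_pos'].round(4),'R',Rtool().as_matrix().round(3).tolist(),'F',s['ft_force'].round(1),'grip',s['grip_width'],s['grip_force'])
def dvec(h,al):
    h,al=np.radians([h,al]); return [np.cos(h)*np.cos(al),np.sin(h)*np.cos(al),-np.sin(al)]
E
python3 - <<'E'
from h import *
for x in(1,-1): target([.37,.415,.25],dvec(-45,20),x)
E
```

```text
shift cm [-20.43 -13.25   4.15] turn deg [  90.8   19.9 -129.8] mag 24.7 159.6
shift cm [-20.43 -13.25   4.15] turn deg [ 15.1 -68.8  21.7] mag 24.7 73.7
```

```bash
python3 -m pendant '[[8.7,[-4,-2.6,0.8],[1.6,-7.3,2.3]],[8.7,[-8,-5.2,1.6],[3.2,-14.6,4.6]],[8.7,[-12,-8,2.4],[4.8,-22,7]],[8.7,[-16,-10.6,3.2],[6.4,-29.3,9.3]],[8.7,[-20.4,-13.2,4.1],[8,-36.6,11.6]],[8.7,[-20.4,-13.2,4.1],[9.6,-44,13.9]],[8.7,[-20.4,-13.2,4.1],[11.2,-51,16.2]],[8.7,[-20.4,-13.2,4.1],[12.8,-58,18.4]],[8.7,[-20.4,-13.2,4.1],[14.4,-65.5,20.7]],[8.7,[-20.4,-13.2,4.1],[15.1,-68.8,21.7]]]' 20; python3 -c "
from h import *
st(); target([.372,.415,.101],dvec(-45,20),-1); target([.37,.415,.25],dvec(-45,20),-1)"
```

```text
clock: 1.1
eef_pos: [0.3687, 0.4166, 0.2491]
tcp_rot: [0.531, 0.312, 0.756, -0.22]
ft_force: [0.6, 0.3, 0.1]
grip_width: 0.997
grip_force: 0.0
1.1 q [-1.445  0.509  0.128  1.712  0.912  1.728 -0.78 ] p [0.3687 0.4166 0.2491] R [[-0.241, 0.706, 0.666], [0.238, 0.708, -0.665], [-0.941, -0.002, -0.338]] F [0.6 0.3 0.1] grip 0.9969893382592129 0.0
shift cm [13.82  0.14  5.34] turn deg [0.1 0.2 0.1] mag 14.8 0.3
shift cm [-0.15 -0.02  0.17] turn deg [0.1 0.2 0.1] mag 0.2 0.3
```

```bash
python3 -m pendant '[[8.7,[5,0.1,2],[0,0,0]],[8.7,[10,0.1,4],[0,0,0]],[8.7,[13.8,0.1,5.3],[0,0,0]],[8.7,[13.8,0.1,5.3],[0,0,0]]]'; python3 - <<'E'
from h import *
st(); p,d,c=snap('wrist','w1.png'); uv,X=cloud(d,c)
m=(np.hypot(X[:,0]-.472,X[:,1]-.315)<.06)&(X[:,2]>.082)&(X[:,2]<.095); print(m.sum(),cv2.minEnclosingCircle(np.float32(X[m][:,:2]*1000)),X[m][:,2].max())
target([.438,.349,.067],dvec(-45,20),-1)
E
```

```text
clock: 1.5
eef_pos: [0.3707, 0.4119, 0.0965]
tcp_rot: [0.529, 0.31, 0.757, -0.224]
ft_force: [-0.7, -1.3, 0.0]
grip_width: 1.002
grip_force: 0.0
1.5 q [-1.427  0.735  0.112  1.735  0.876  1.573 -0.964] p [0.3707 0.4119 0.0965] R [[-0.248, 0.707, 0.663], [0.232, 0.707, -0.668], [-0.941, -0.012, -0.339]] F [-0.7 -1.3  0. ] grip 1.0018439828479615 0.0
997 ((466.86328125, 320.6507568359375), 33.920997619628906) 0.09117566425647088
shift cm [0.07 0.14 9.84] turn deg [-0.1  0.2  0.3] mag 9.8 0.4
```

View pics/w1.png

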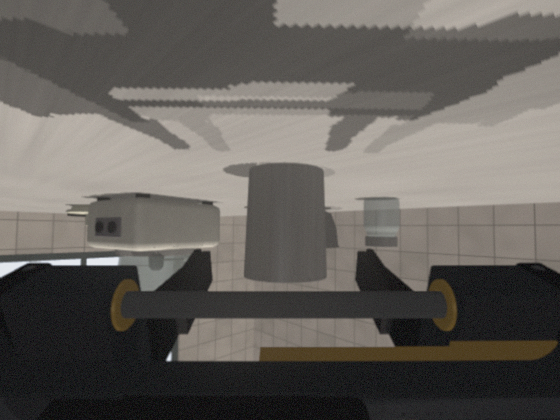

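The wrist view is upside down. The beaker (about 285,220) is centred between the fingers, so I can go straight in.

```bash
python3 -m pendant '[[8.7,[0.1,0.1,3.5],[0,0,0]],[8.7,[0.1,0.1,7],[0,0,0]],[8.7,[0.1,0.1,9.8],[0,0,0]],[8.7,[0.1,0.1,9.8],[0,0,0]],[4,[0.1,0.1,9.8],[0,0,0]],[4,[0.1,0.1,9.8],[0,0,0]],[4,[0.1,0.1,9.8],[0,0,0]],[4,[0.1,0.1,9.8],[0,0,0]],[4,[0.1,0.1,9.8],[0,0,0]]]' 25; python3 -c "
from h import *
st()"
```

```text
clock: 2.45
eef_pos: [0.4378, 0.3522, 0.0698]
tcp_rot: [0.53, 0.314, 0.757, -0.218]
ft_force: [-3.3, 2.2, 5.1]
grip_width: 0.774
grip_force: 24.7
2.45 q [-1.341  0.738  0.164  1.823  0.96   1.427 -0.994] p [0.4378 0.3522 0.0698] R [[-0.241, 0.706, 0.666], [0.243, 0.708, -0.663], [-0.94, 0.002, -0.342]] F [-3.3  2.2  5.1] grip 0.7735404983510192 24.663089223540737
```

```bash
python3 -m pendant '[[4,[-1.9,0,-0.7],[0,0,0]],[4,[-5.6,0,-2],[0,0,0]],[4,[-9.4,0,-3.4],[0,0,0]],[4,[-13.2,0,-4.8],[0,0,0]],[4,[-17,0,-6.2],[0,0,0]],[4,[-20.7,0,-7.5],[0,0,0]],[4,[-21.6,0,-7.9],[0,0,0]],[4,[-21.6,0,-7.9],[0,0,0]]]' 30; python3 -c "
from h import *
st()
d=np.array(dvec(-85,10)); target(np.array([.450,-.041,.285])-.051*d,d,-1)"
```

```text
clock: 3.25
eef_pos: [0.4379, 0.3515, 0.2995]
tcp_rot: [0.529, 0.315, 0.758, -0.217]
ft_force: [-0.6, 0.5, -2.2]
grip_width: 0.769
grip_force: 29.8
3.25 q [-1.367  0.375  0.194  1.788  0.999  1.65  -0.671] p [0.4379 0.3515 0.2995] R [[-0.242, 0.707, 0.665], [0.247, 0.708, -0.662], [-0.938, 0.004, -0.346]] F [-0.6  0.5 -2.2] grip 0.7688979365786389 29.813044480502136
shift cm [ -8.11 -23.69  23.38] turn deg [38.8 -9.9 10.2] mag 34.3 41.3
```

```bash
python3 -m pendant '[[4,[-0.6,-1.8,1.8],[3,-0.8,0.8]],[4,[-1.5,-4.5,4.5],[7.5,-1.9,2]],[4,[-2.5,-7.5,7.4],[12.3,-3.1,3.2]],[4,[-3.5,-10.5,10.3],[17,-4.4,4.5]],[4,[-4.6,-13.5,13.3],[22,-5.6,5.8]],[4,[-5.7,-16.5,16.3],[27,-6.9,7.1]],[4,[-6.7,-19.5,19.3],[32,-8.2,8.4]],[4,[-7.6,-22.2,21.9],[36.4,-9.3,9.6]],[4,[-8.1,-23.7,23.4],[38.8,-9.9,10.2]],[4,[-8.1,-23.7,23.4],[38.8,-9.9,10.2]]]'; python3 -c "
from h import *
st()
d=np.array(dvec(-85,10)); target(np.array([.450,-.041,.285])-.051*d,d,-1)"
```

```text
clock: 4.25
eef_pos: [0.4444, 0.0044, 0.2934]
tcp_rot: [0.473, 0.517, 0.562, -0.439]
ft_force: [0.0, 0.2, -1.7]
grip_width: 0.771
grip_force: 29.8
4.25 q [-1.084  0.333  0.469  2.033  0.954  1.752 -0.821] p [0.4444 0.0044 0.2934] R [[-0.017, 0.997, 0.077], [0.165, 0.079, -0.983], [-0.986, -0.004, -0.166]] F [ 0.   0.2 -1.7] grip 0.7713882376270838 29.802367526355624
shift cm [ 0.03  0.15 -0.45] turn deg [-0.5  0.5  0.1] mag 0.5 0.7
```

```bash
python3 -m pendant '[[4,[0,0,-0.2],[0,0,-6]],[4,[0,0,-0.4],[0,0,-13]],[4,[0,0,-0.4],[0,0,-20]],[4,[0,0,-0.4],[0,0,-27]],[4,[0,0,-0.4],[0,0,-34]],[4,[0,0,-0.4],[0,0,-41]],[4,[0,0,-0.4],[0,0,-48]],[4,[0,0,-0.4],[0,0,-54]],[4,[0,0,-0.4],[0,0,-58]],[4,[0,0,-0.4],[0,0,-60]]]' 35;  python3 -c "
from h import *
st();snap('scene','s1.png')"
```

```text
clock: 5.25
eef_pos: [0.445, 0.0135, 0.2942]
tcp_rot: [0.193, 0.163, 0.747, -0.615]
ft_force: [0.7, 0.9, -1.9]
grip_width: 0.769
grip_force: 34.8
5.25 q [-1.017  0.325  0.375  2.022  0.964  1.778  0.215] p [0.445  0.0135 0.2942] R [[-0.872, 0.481, 0.087], [0.007, 0.19, -0.982], [-0.489, -0.856, -0.169]] F [ 0.7  0.9 -1.9] grip 0.7692778507532733 34.759420661977174
```

View pics/s1.png

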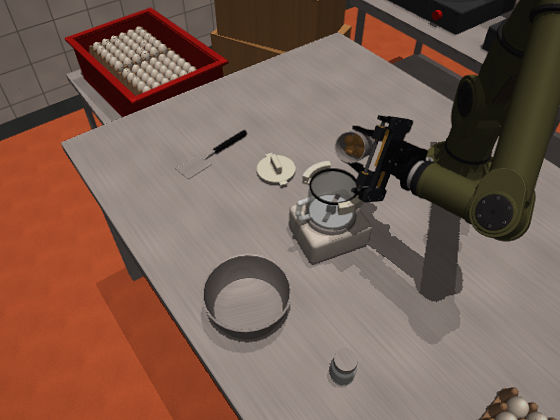

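```bash
python3 -m pendant '[[4,[0,0,0],[0,0,-4]],[4,[0,0,0],[0,0,-8]],[4,[0,0,0],[0,0,-12]],[4,[0,0,0],[0,0,-15]],[4,[0,0,0],[0,0,-18]],[4,[0,0,0],[0,0,-21]],[4,[0,0,0],[0,0,-24]],[4,[0,0,0],[0,0,-27]],[4,[0,0,0],[0,0,-30]],[4,[0,0,0],[0,0,-32]]]';  python3 - <<'E'
from h import *
st();p,d,c=snap('scene');p2,d2,c2=snap('top')
def orange(p):
    h=cv2.cvtColor(p,cv2.COLOR_RGB2HSV); return (h[...,0]>8)&(h[...,0]<25)&(h[...,1]>110)&(h[...,2]>70)
I=cv2.resize(cv2.cvtColor(p,cv2.COLOR_RGB2BGR)[110:260,270:440],None,fx=2.35,fy=2.35)
J=cv2.resize(cv2.cvtColor(p2,cv2.COLOR_RGB2BGR)[190:310,200:336],None,fx=2.9,fy=2.9)
o=np.zeros((360,800,3),np.uint8);o[:I.shape[0],:I.shape[1]]=I;o[:J.shape[0],400:400+J.shape[1]]=J;cv2.imwrite('pics/c2.png',o)
E
```

```text
clock: 6.3
eef_pos: [0.445, 0.0133, 0.2943]
tcp_rot: [0.016, -0.048, 0.763, -0.644]
ft_force: [-0.3, 0.2, -1.4]
grip_width: 0.77
grip_force: 34.8
6.3 q [-0.979  0.321  0.332  2.021  0.971  1.789  0.766] p [0.445  0.0133 0.2943] R [[-0.995, -0.053, 0.087], [-0.094, 0.165, -0.982], [0.038, -0.985, -0.169]] F [-0.3  0.2 -1.4] grip 0.7702746945205781 34.75179804598213
```

View pics/c2.png

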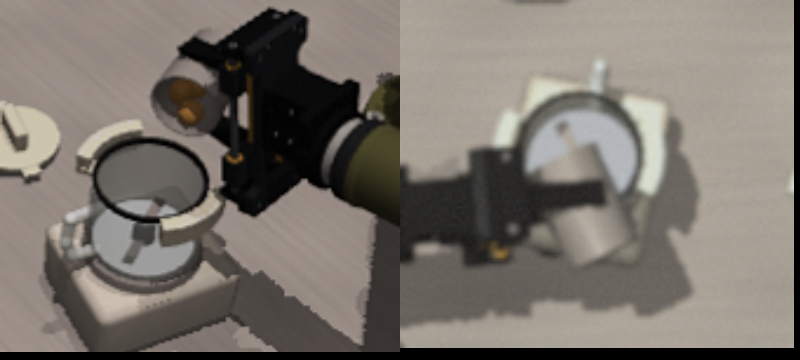

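```bash
python3 -m pendant '[[4,[0,0,0.5],[0,0,-2]],[4,[0,0,1],[0,0,-4]],[4,[-0.2,0,1],[0,0,-7]],[4,[-0.4,0,1],[0,0,-10]],[4,[-0.5,0,1],[0,0,-13]],[4,[-0.7,0,1],[0,0,-16]],[4,[-0.9,0,1],[0,0,-19]],[4,[-1.1,0,1],[0,0,-22]],[4,[-1.3,0,1],[0,0,-26]],[4,[-1.5,0,1],[0,0,-30]]]';python3 -m pendant '[[4,[0,0,0],[0,0,-3]],[4,[0,0,0],[0,0,-6]],[4,[0,0,0],[0,0,-9]],[4,[0,0,0],[0,0,-12]],[4,[0,0,0],[0,0,-12]],[4,[0,0,0],[0,0,-12]]]';  python3 - <<'E'
from h import *
st();p,d,c=snap('scene');p2,d2,c2=snap('top')
I=cv2.resize(cv2.cvtColor(p,cv2.COLOR_RGB2BGR)[110:260,270:440],None,fx=2.35,fy=2.35)
J=cv2.resize(cv2.cvtColor(p2,cv2.COLOR_RGB2BGR)[190:310,200:336],None,fx=2.9,fy=2.9)
o=np.zeros((360,800,3),np.uint8);o[:I.shape[0],:I.shape[1]]=I;o[:J.shape[0],400:400+J.shape[1]]=J;cv2.imwrite('pics/c3.png',o)
E
```

```text
clock: 7.4
eef_pos: [0.4609, 0.0044, 0.2926]
tcp_rot: [-0.151, -0.244, 0.725, -0.627]
ft_force: [0.1, 0.1, -1.1]
grip_width: 0.767
grip_force: 34.7
clock: 8.0
eef_pos: [0.4608, 0.0041, 0.2927]
tcp_rot: [-0.215, -0.317, 0.696, -0.608]
ft_force: [-0.2, -0.1, -1.8]
grip_width: 0.768
grip_force: 34.7
8.0 q [-0.908  0.335  0.292  2.001  0.998  1.776  1.504] p [0.4608 0.0041 0.2927] R [[-0.707, -0.702, 0.085], [-0.179, 0.061, -0.982], [0.684, -0.709, -0.169]] F [-0.2 -0.1 -1.8] grip 0.7683175438934458 34.74401414357885
```

View pics/c3.png

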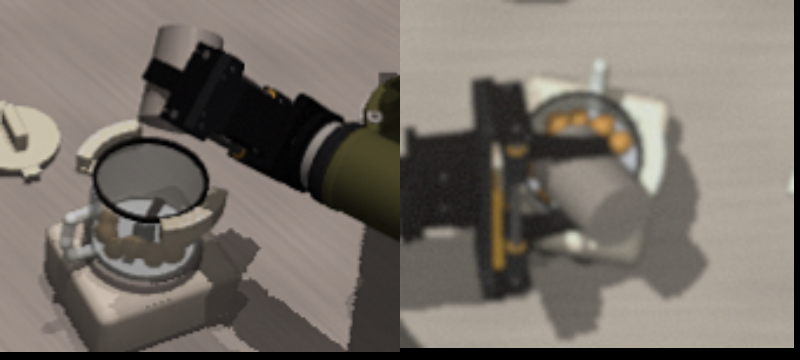

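Chestnuts are lying in the bowl (around 590,125 in the crop). I'll tip a bit further, shake out any stragglers, then roll back.

```bash
python3 -m pendant '[[4,[0,0,0],[0,0,-8]],[4,[0,0,0],[0,0,-16]],[4,[0,0,0],[0,0,-22]],[4,[0,0,0],[0,0,-16]],[4,[0,0,0],[0,0,-22]],[4,[0,0,0],[0,0,-22]],[4,[0,0,0],[0,0,-22]]]'; python3 -m pendant '[[4,[0,0,0],[0,0,8.5]],[4,[0,0,0],[0,0,17]],[4,[0,0,0],[0,0,25.5]],[4,[0,0,0],[0,0,34]],[4,[0,0,0],[0,0,42]],[4,[0,0,0],[0,0,50]],[4,[0,0,0],[0,0,58]],[4,[0,0,0],[0,0,66]],[4,[0,0,0],[0,0,74]],[4,[0,0,0],[0,0,82]]]'; python3 - <<'E'
from h import *
st()
d=np.array(dvec(-45,20)); target([.438,.3515,.30],d,-1)
E
```

```text
clock: 8.8
eef_pos: [0.4608, 0.0038, 0.2929]
tcp_rot: [-0.327, -0.443, 0.623, -0.555]
ft_force: [-0.6, 0.8, -1.8]
grip_width: 0.764
grip_force: 34.7
clock: 9.8
eef_pos: [0.4608, 0.0037, 0.293]
tcp_rot: [0.119, 0.076, 0.761, -0.633]
ft_force: [-0.1, -0.4, -1.8]
grip_width: 0.77
grip_force: 34.7
9.8 q [-0.978  0.342  0.372  2.004  0.984  1.756  0.462] p [0.4608 0.0037 0.293 ] R [[-0.96, 0.267, 0.085], [-0.035, 0.186, -0.982], [-0.278, -0.945, -0.169]] F [-0.1 -0.4 -1.8] grip 0.7703531914976643 34.741921572359615
shift cm [  0.78   5.19 -34.46] turn deg [-38.7 -16.1  60.2] mag 34.9 73.4
```

```bash
python3 -m pendant '[[4,[0.1,0.5,-3.4],[-3.9,-1.6,6]],[4,[0.2,1,-6.9],[-7.7,-3.2,12]],[4,[0.2,1.6,-10.3],[-11.6,-4.8,18]],[4,[0.3,2.1,-13.8],[-15.5,-6.4,24]],[4,[0.4,2.6,-17.2],[-19.3,-8,30]],[4,[0.5,3.1,-20.7],[-23.2,-9.7,36]],[4,[0.5,3.6,-24.1],[-27,-11.3,42]],[4,[0.6,4.2,-27.6],[-31,-13,48]],[4,[0.7,4.7,-31],[-35,-14.5,54]],[4,[0.8,5.2,-34.5],[-38.7,-16.1,60.2]]]'; python3 - <<'E'
from h import *
st()
d=np.array(dvec(-45,20)); target([.438,.3515,.15],d,-1);target([.438,.3515,.070],d,-1)
p,d,c=snap('top');p2,d2,c2=snap('scene')
J=cv2.resize(cv2.cvtColor(p,cv2.COLOR_RGB2BGR)[200:290,110:300],None,fx=4,fy=4,interpolation=cv2.INTER_CUBIC)
I=cv2.resize(cv2.cvtColor(p2,cv2.COLOR_RGB2BGR)[160:260,280:500],None,fx=2.3,fy=2.3)
o=np.zeros((595,765,3),np.uint8);o[:J.shape[0],:J.shape[1]]=J;o[362:362+I.shape[0],:I.shape[1]]=I;cv2.imwrite('pics/c4.png',o)
E
```

```text
clock: 10.8
eef_pos: [0.4372, 0.3531, 0.3002]
tcp_rot: [0.529, 0.314, 0.758, -0.218]
ft_force: [0.8, 0.7, -1.4]
grip_width: 0.768
grip_force: 34.8
10.8 q [-1.364  0.376  0.189  1.784  0.999  1.654 -0.668] p [0.4372 0.3531 0.3002] R [[-0.244, 0.706, 0.664], [0.245, 0.708, -0.663], [-0.938, 0.001, -0.346]] F [ 0.8  0.7 -1.4] grip 0.7675599664935178 34.757675789635414
shift cm [14.03 -0.07  5.36] turn deg [ 0.1 -0.2 -0.1] mag 15.0 0.3
shift cm [21.54 -0.08  8.13] turn deg [ 0.1 -0.2 -0.1] mag 23.0 0.3
```

View pics/c4.png

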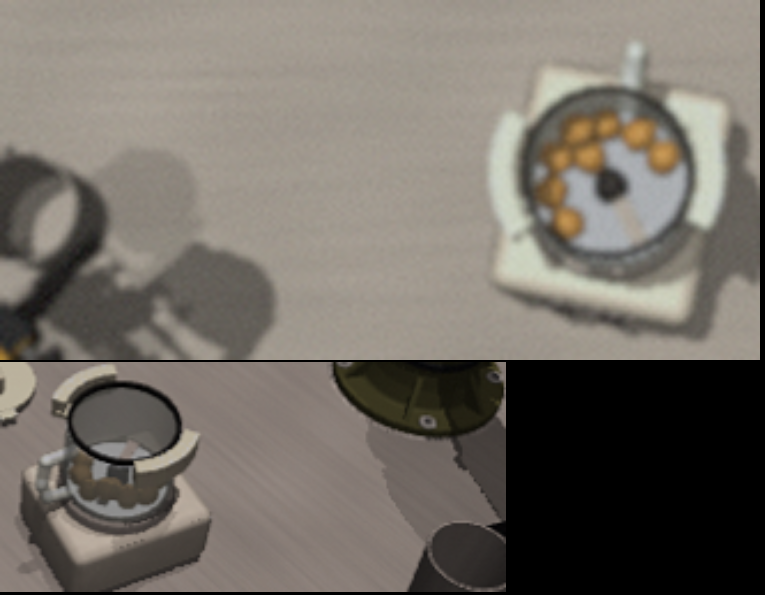

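All eight chestnuts are in the bowl, and the beaker looks empty. Setting it down where it stood.

```bash
python3 -m pendant '[[4,[4,0,1.5],[0,0,0]],[4,[8,0,3],[0,0,0]],[4,[12,0,4.5],[0,0,0]],[4,[16,0,6],[0,0,0]],[4,[19,0,7.2],[0,0,0]],[4,[20.8,0,7.8],[0,0,0]],[4,[21.3,-0.1,8],[0,0,0]],[4,[21.5,-0.1,8.1],[0,0,0]],[4,[21.5,-0.1,8.1],[0,0,0]]]'; python3 -c "
from h import *
st()"
```

```text
clock: 11.8
eef_pos: [0.4372, 0.3491, 0.071]
tcp_rot: [0.527, 0.313, 0.759, -0.221]
ft_force: [-0.8, -0.2, -1.1]
grip_width: 0.769
grip_force: 34.8
11.8 q [-1.338  0.731  0.163  1.829  0.957  1.425 -0.987] p [0.4372 0.3491 0.071 ] R [[-0.248, 0.707, 0.662], [0.242, 0.707, -0.664], [-0.938, -0.005, -0.346]] F [-0.8 -0.2 -1.1] grip 0.769422544847662 34.76544183273745
```

```bash
python3 -m pendant '[[4,[0.05,0,0.02],[0,0,0]],[4,[0.1,0,0.04],[0,0,0]],[4,[0.15,0,0.05],[0,0,0]],[4,[0.15,0,0.05],[0,0,0]]]'; python3 -c "
from h import *
st()"
```

```text
clock: 12.2
eef_pos: [0.4371, 0.3495, 0.0701]
tcp_rot: [0.528, 0.312, 0.758, -0.221]
ft_force: [-1.5, 0.4, 6.1]
grip_width: 0.768
grip_force: 34.6
12.2 q [-1.339  0.734  0.162  1.828  0.958  1.426 -0.989] p [0.4371 0.3495 0.0701] R [[-0.247, 0.707, 0.663], [0.241, 0.708, -0.664], [-0.939, -0.004, -0.345]] F [-1.5  0.4  6.1] grip 0.7683758763433518 34.62395335228223
```

```bash
python3 -m pendant '[[8.7,[0,0,0],[0,0,0]],[8.7,[0,0,0],[0,0,0]],[8.7,[0,0,0],[0,0,0]],[8.7,[0,0,0],[0,0,0]],[8.7,[0,0,-2],[0,0,0]],[8.7,[0,0,-5],[0,0,0]],[8.7,[0,0,-9],[0,0,0]],[8.7,[0,0,-12],[0,0,0]],[8.7,[-4,0,-13],[0,0,0]],[8.7,[-8,0,-14],[0,0,0]]]'; python3 - <<'E'
from h import *
st()
p,d,c=snap('top'); uv,X=cloud(d,c)
m=(np.hypot(X[:,0]-.472,X[:,1]-.315)<.06)&(X[:,2]>.07)&(X[:,2]<.11); print(m.sum(),cv2.minEnclosingCircle(np.float32(X[m][:,:2]*1000)),np.percentile(X[m][:,2],[5,95]))
# lid pregrasp: tool down, tool y heading -17
def down(yh):
    a=np.radians(yh); y=np.array([np.cos(a),np.sin(a),0]); z=np.array([0,0,-1.]); return R.from_matrix(np.c_[np.cross(y,z),y,z])
for h in(-17,163): go([.4720,-.3125,.20],down(h))
go([.40,.25,.35],down(30))
E
```

```text
clock: 13.2
eef_pos: [0.3628, 0.4237, 0.1919]
tcp_rot: [0.527, 0.31, 0.759, -0.221]
ft_force: [0.2, 0.4, 0.2]
grip_width: 1.001
grip_force: 0.0
13.2 q [-1.444  0.593  0.115  1.715  0.885  1.678 -0.848] p [0.3628 0.4237 0.1919] R [[-0.251, 0.704, 0.664], [0.237, 0.71, -0.663], [-0.938, -0.009, -0.346]] F [0.2 0.4 0.2] grip 1.0007481144568176 0.0
138 ((475.150390625, 314.60382080078125), 35.55592727661133) [0.07115709 0.09243505]
shift cm [-20.67 -44.54  55.93] turn deg [37.6 62.5 53.8] mag 74.4 90.6
shift cm [-20.67 -44.54  55.93] turn deg [ -70.3   42.3 -100.9] mag 74.4 130.1
shift cm [-19.2   -9.84   8.65] turn deg [ 9.2 69.4 13. ] mag 23.2 71.2
```

```bash
python3 -m pendant '[[8.7,[-3,-1,1],[1.1,8,1.5]],[8.7,[-6,-2,2],[2,15,3]],[8.7,[-10,-4,3.5],[3,23,4.5]],[8.7,[-13.4,-5.7,5],[4.1,31,6]],[8.7,[-16.6,-7.7,6.5],[5.1,38.7,7.3]],[8.7,[-19.2,-9.8,8.6],[6.1,46.4,8.8]],[8.7,[-19.2,-9.8,8.6],[7.1,54.1,10]],[8.7,[-19.2,-9.8,8.6],[8.1,61.8,11.5]],[8.7,[-19.2,-9.8,8.6],[9.2,69.4,13]],[8.7,[-19.2,-9.8,8.6],[9.2,69.4,13]]]'; python3 - <<'E'
from h import *
def down(yh):
    a=np.radians(yh); y=np.array([np.cos(a),np.sin(a),0]); z=np.array([0,0,-1.]); return R.from_matrix(np.c_[np.cross(y,z),y,z])
st()
go([.4720,-.3125,.33],down(-17))
E
```

```text
clock: 14.25
eef_pos: [0.4019, 0.2466, 0.3436]
tcp_rot: [-0.002, 0.503, 0.864, -0.003]
ft_force: [0.5, -0.8, -0.2]
grip_width: 1.001
grip_force: 0.0
14.25 q [-1.023 -0.097  0.39   1.802  0.036  1.437 -0.123] p [0.4019 0.2466 0.3436] R [[-0.493, 0.87, -0.006], [0.87, 0.493, -0.003], [0.001, -0.007, -1.0]] F [ 0.5 -0.8 -0.2] grip 1.0014164728402852 0.0
shift cm [-52.08 -21.48   1.48] turn deg [-0.4  0.1 46.6] mag 56.4 46.6
```

```bash
python3 -m pendant '[[8.7,[-4,-1.6,0],[0,0,5]],[8.7,[-8,-3.2,0],[0,0,10]],[8.7,[-12.5,-5,0],[0,0,15]],[8.7,[-17,-7,0],[0,0,20]],[8.7,[-21.5,-9,0],[0,0,25]],[8.7,[-26,-10.8,0],[0,0,30]],[8.7,[-30.5,-12.7,0],[0,0,35]],[8.7,[-35,-14.5,0],[0,0,40]],[8.7,[-39.5,-16.3,0],[0,0,44]],[8.7,[-44,-18.1,0],[0,0,46.6]]]';  python3 -m pendant '[[8.7,[-4,-1.6,3],[0,0,0]],[8.7,[-8,-3.3,6],[0,0,0]],[8.7,[-8,-3.3,10],[0,0,0]],[8.7,[-8,-3.3,13],[0,0,0]],[8.7,[-8,-3.3,13],[0,0,0]]]'
cat >> h.py <<'E'
def down(yh):
    a=np.radians(yh); y=np.array([np.cos(a),np.sin(a),0]); z=np.array([0,0,-1.]); return R.from_matrix(np.c_[np.cross(y,z),y,z])
E
python3 - <<'E'
from h import *
st(); go([.4720,-.3125,.20],down(-17))
p,d,c=snap('wrist','w2.png'); uv,X=cloud(d,c)
m=(X[:,2]>.04)&(X[:,2]<.056)&(np.hypot(X[:,0]-.472,X[:,1]+.3125)<.05); P=X[m]; print('bar',m.sum(),P.mean(0),cv2.minAreaRect(np.float32(P[:,:2]*1000)))
m=(X[:,2]>.008)&(X[:,2]<.024)&(np.hypot(X[:,0]-.472,X[:,1]+.3125)<.08); print('disc',m.sum(),X[m].mean(0),cv2.minAreaRect(np.float32(X[m][:,:2]*1000)),cv2.minEnclosingCircle(np.float32(X[m][:,:2]*1000)))
E
```

```text
clock: 15.25
eef_pos: [0.4634, -0.222, 0.3445]
tcp_rot: [0.0, 0.801, 0.598, -0.005]
ft_force: [0.1, -0.3, -0.6]
grip_width: 1.001
grip_force: 0.0
clock: 15.75
eef_pos: [0.4058, -0.2869, 0.2114]
tcp_rot: [-0.003, 0.801, 0.599, -0.008]
ft_force: [-0.2, 1.3, 0.7]
grip_width: 1.0
grip_force: 0.0
15.75 q [-0.492  0.08   1.102  1.949 -0.063  1.168  0.347] p [ 0.4058 -0.2869  0.2114] R [[0.283, 0.959, -0.017], [0.959, -0.283, -0.004], [-0.009, -0.015, -1.0]] F [-0.2  1.3  0.7] grip 0.9995430852845038 0.0
shift cm [-0.57  7.09  1.04] turn deg [-0.9  0.5  0.6] mag 7.2 1.1
bar 1232 [ 0.47066812 -0.30956138  0.04820817] ((471.2223205566406, -312.8227844238281), (58.449466705322266, 18.667007446289062), 73.00579071044922)
disc 8618 [ 0.47139339 -0.3063379   0.0191509 ] ((471.44964599609375, -313.52923583984375), (114.71136474609375, 115.85326385498047), 26.562023162841797) ((469.9892272949219, -313.0208435058594), 70.21724700927734)
```

View pics/w2.png

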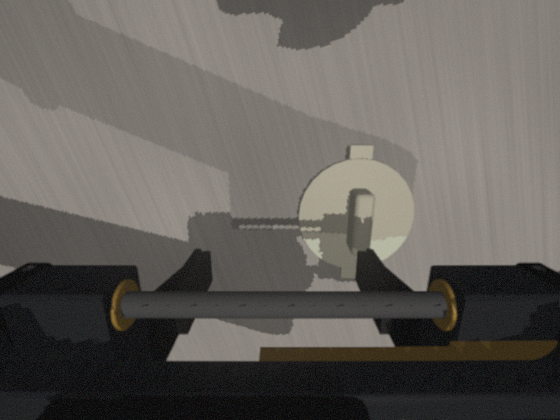

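```bash
python3 -m pendant '[[6,[-0.3,3.5,0],[-0.5,0.3,0.3]],[6,[-0.6,7.1,1],[-0.9,0.5,0.6]],[6,[-0.6,7.1,4],[-0.9,0.5,0.6]],[6,[-0.6,7.1,7],[-0.9,0.5,0.6]],[6,[-0.6,7.1,9],[-0.9,0.5,0.6]],[6,[-0.6,7.1,9],[-0.9,0.5,0.6]],[6,[-0.6,7.1,9],[-0.9,0.5,0.6]]]'; python3 -c "
from h import *
st(); go([.4712,-.3128,.092],down(-17))"
```

```text
clock: 16.5
eef_pos: [0.4754, -0.3152, 0.1266]
tcp_rot: [0.004, 0.804, 0.595, 0.004]
ft_force: [0.3, 0.6, -0.3]
grip_width: 0.696
grip_force: 0.0
16.5 q [-0.276  0.437  0.991  1.872 -0.428  1.05   0.592] p [ 0.4754 -0.3152  0.1266] R [[0.292, 0.956, 0.012], [0.956, -0.292, -0.002], [0.002, 0.012, -1.0]] F [ 0.3  0.6 -0.3] grip 0.695610797442789 0.0
shift cm [ 0.1  -0.51  3.45] turn deg [ 0.7 -0.1  0. ] mag 3.5 0.7
```

```bash
python3 -m pendant '[[5,[0.1,-0.4,1],[0.7,-0.1,0]],[5,[0.1,-0.5,2],[0.7,-0.1,0]],[5,[0.1,-0.5,2.8],[0.7,-0.1,0]],[5,[0.1,-0.5,3.1],[0.7,-0.1,0]],[5,[0.1,-0.5,3.1],[0.7,-0.1,0]]]'; python3 -c "
from h import *
st(); go([.4712,-.3128,.092],down(-17))"
```

```text
clock: 17.0
eef_pos: [0.4694, -0.313, 0.0934]
tcp_rot: [-0.001, 0.805, 0.594, -0.001]
ft_force: [0.6, 0.1, 0.8]
grip_width: 0.576
grip_force: 0.0
17.0 q [-0.249  0.481  0.96   1.9   -0.465  1.006  0.618] p [ 0.4694 -0.313   0.0934] R [[0.295, 0.956, -0.002], [0.956, -0.295, 0.002], [0.001, -0.003, -1.0]] F [0.6 0.1 0.8] grip 0.5763675734611767 0.0
shift cm [0.07 0.17 0.14] turn deg [-0.2 -0.  -0.1] mag 0.2 0.2
```

```bash
python3 -m pendant '[[1,[0.07,0.15,0.1],[0,0,0]],[1,[0.07,0.15,0.1],[0,0,0]],[1,[0.07,0.15,0.1],[0,0,0]],[1,[0.07,0.15,0.1],[0,0,0]],[1,[0.07,0.15,0.1],[0,0,0]],[1,[0.07,0.15,0.1],[0,0,0]],[1,[0.07,0.15,0.1],[0,0,0]]]' 55; python3 -c "
from h import *
st()"
```

```text
clock: 17.7
eef_pos: [0.4714, -0.313, 0.0931]
tcp_rot: [-0.001, 0.804, 0.594, -0.0]
ft_force: [-0.2, -0.9, 1.8]
grip_width: 0.197
grip_force: 55.0
17.7 q [-0.248  0.484  0.958  1.897 -0.467  1.006  0.618] p [ 0.4714 -0.313   0.0931] R [[0.294, 0.956, -0.001], [0.956, -0.294, 0.001], [0.001, -0.002, -1.0]] F [-0.2 -0.9  1.8] grip 0.19689113737890448 54.997411239892244
```

```bash
python3 -m pendant '[[1,[0,0,-2],[0,0,0]],[1,[0,0,-6],[0,0,0]],[1,[0,0,-11],[0,0,0]],[1,[0,0,-16],[0,0,0]],[1,[0,0,-20.5],[0,0,0]],[1,[0,0,-23],[0,0,0]],[1,[0,0,-23],[0,0,0]]]'; python3 -c "
from h import *
st(); go([.5053,-.0364,.325],down(71.5))"
```

```text
clock: 18.4
eef_pos: [0.4728, -0.3145, 0.3267]
tcp_rot: [0.002, 0.804, 0.594, 0.002]
ft_force: [-0.8, -0.3, -2.3]
grip_width: 0.207
grip_force: 55.0
18.4 q [-0.438  0.218  1.137  1.643 -0.203  1.405  0.424] p [ 0.4728 -0.3145  0.3267] R [[0.294, 0.956, 0.005], [0.956, -0.294, -0.001], [0.001, 0.005, -1.0]] F [-0.8 -0.3 -2.3] grip 0.2069849543372238 54.99636291526258
shift cm [27.53 -5.08  0.16] turn deg [  0.3   0.2 -88.6] mag 28.0 88.6
```

```bash
python3 -m pendant '[[1,[2,-0.4,0],[0,0,-8]],[1,[5,-0.9,0],[0,0,-16]],[1,[8,-1.5,0],[0,0,-24]],[1,[11.5,-2.1,0],[0,0,-32]],[1,[15,-2.7,0],[0,0,-40]],[1,[18.5,-3.4,0],[0,0,-48]],[1,[22,-4,0],[0,0,-56]],[1,[25,-4.6,0],[0,0,-64]],[1,[27,-5,0],[0,0,-72]],[1,[27.5,-5.1,0],[0.3,0.2,-80]]]'; python3 -c "
from h import *
st(); go([.5053,-.0364,.325],down(71.5))"
```

```text
clock: 19.4
eef_pos: [0.5032, -0.0316, 0.3214]
tcp_rot: [-0.005, 0.229, 0.973, 0.0]
ft_force: [0.3, 0.5, -1.7]
grip_width: 0.203
grip_force: 55.0
19.4 q [-0.831 -0.029  0.837  1.779  0.019  1.392  1.111] p [ 0.5032 -0.0316  0.3214] R [[-0.895, 0.446, -0.01], [0.446, 0.895, 0.003], [0.01, -0.002, -1.0]] F [ 0.3  0.5 -1.7] grip 0.2034843942763978 54.99602903611958
shift cm [-0.39 -0.34 -0.36] turn deg [-0.1 -0.6 -8. ] mag 0.6 8.0
```

```bash
python3 -m pendant '[[1,[-0.4,-0.35,0],[-0.1,-0.6,-5]],[1,[-0.4,-0.35,0.5],[-0.1,-0.6,-8]],[1,[-0.4,-0.35,1.5],[-0.1,-0.6,-8]],[1,[-0.4,-0.35,2.1],[-0.1,-0.6,-8]],[1,[-0.4,-0.35,2.1],[-0.1,-0.6,-8]]]'; python3 - <<'E'
from h import *
st(); go([.5053,-.0364,.273],down(71.5))
p,d,c=snap('scene'); uv,X=cloud(d,c); p2,d2,c2=snap('top')
m=(X[:,2]>.193)&(X[:,2]<.203)&(np.abs(np.hypot(X[:,0]-.5053,X[:,1]+.0364)-.07)<.014); print(m.sum(),cv2.minEnclosingCircle(np.float32(X[m][:,:2]*1000)),cv2.minAreaRect(np.float32(X[m][:,:2]*1000)))
z=np.load('/tmp/top.npz')
I=cv2.resize(cv2.cvtColor(p,cv2.COLOR_RGB2BGR)[120:260,270:410],None,fx=2.8,fy=2.8,interpolation=cv2.INTER_CUBIC)
J=cv2.resize(cv2.cvtColor(p2,cv2.COLOR_RGB2BGR)[190:300,207:317],None,fx=3.6,fy=3.6,interpolation=cv2.INTER_CUBIC)
o=np.zeros((396,800,3),np.uint8);o[:I.shape[0],:I.shape[1]]=I;o[:J.shape[0],400:400+J.shape[1]]=J;cv2.imwrite('pics/c5.png',o)
E
```

```text
clock: 19.9
eef_pos: [0.5047, -0.0402, 0.3004]
tcp_rot: [-0.0, 0.167, 0.986, -0.0]
ft_force: [-0.6, 0.9, -1.4]
grip_width: 0.201
grip_force: 55.0
19.9 q [-0.824 -0.018  0.852  1.814  0.014  1.339  1.261] p [ 0.5047 -0.0402  0.3004] R [[-0.945, 0.328, -0.0], [0.328, 0.945, -0.001], [-0.0, -0.001, -1.0]] F [-0.6  0.9 -1.4] grip 0.20132551729768497 54.99634855426848
shift cm [0.07 0.38 2.74] turn deg [-0.   0.  -0.7] mag 2.8 0.7
298 ((505.6188049316406, -37.3818473815918), 78.56289672851562) ((520.48876953125, -27.345977783203125), (104.14579772949219, 156.82720947265625), 33.59616470336914)
```

View pics/c5.png

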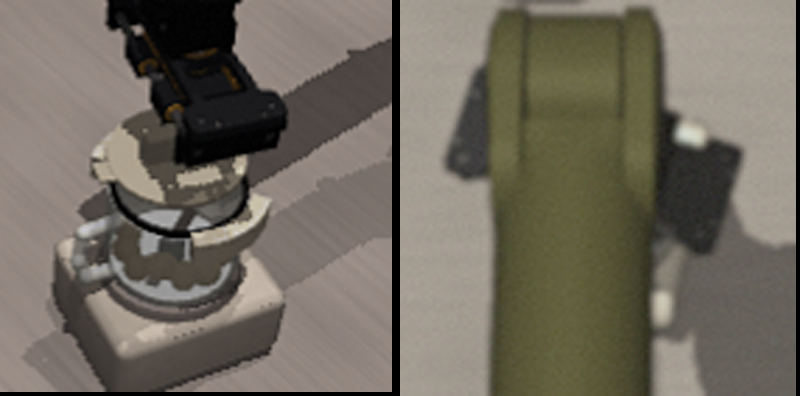

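```bash
python3 -m pendant '[[1,[0.05,0.3,0],[0,0,-0.7]],[1,[0.05,0.3,0],[0,0,-0.7]],[1,[0.05,0.3,0],[0,0,-0.7]],[1,[0.05,0.3,0],[0,0,-0.7]]]'; python3 -c "
from h import *
st(); go([.5054,-.0367,.273],down(71.5))"
```

```text
clock: 20.4
eef_pos: [0.5064, -0.0373, 0.3024]
tcp_rot: [0.002, 0.16, 0.987, 0.0]
ft_force: [-0.3, -0.3, -1.8]
grip_width: 0.202
grip_force: 55.0
20.4 q [-0.828 -0.018  0.85   1.81   0.014  1.34   1.268] p [ 0.5064 -0.0373  0.3024] R [[-0.949, 0.316, 0.003], [0.316, 0.949, -0.0], [-0.003, 0.001, -1.0]] F [-0.3 -0.3 -1.8] grip 0.20227110956370234 54.99620287679136
shift cm [0.12 0.02 2.94] turn deg [0.1 0.2 0.1] mag 2.9 0.2
```

```bash
python3 -m pendant '[[1,[0.1,0,0.7],[0,0,0]],[1,[0.1,0,1.3],[0,0,0]],[1,[0.1,0,1.8],[0,0,0]],[1,[0.1,0,2.3],[0,0,0]],[1,[0.1,0,2.6],[0,0,0]],[1,[0.1,0,2.6],[0,0,0]],[1,[0.1,0,2.6],[0,0,0]]]'; python3 -c "
from h import *
st(); go([.5054,-.0367,.273],down(71.5))"
```

```text
clock: 21.1
eef_pos: [0.5053, -0.037, 0.2762]
tcp_rot: [0.001, 0.16, 0.987, 0.0]
ft_force: [-0.6, 0.4, -2.0]
grip_width: 0.2
grip_force: 55.0
21.1 q [-8.230e-01  2.000e-03  8.550e-01  1.850e+00 -1.000e-03  1.287e+00
  1.282e+00] p [ 0.5053 -0.037   0.2762] R [[-0.949, 0.316, 0.003], [0.316, 0.949, -0.0], [-0.003, 0.001, -1.0]] F [-0.6  0.4 -2. ] grip 0.20002768561404263 54.996284963563085
shift cm [0.   0.03 0.32] turn deg [0.  0.2 0.1] mag 0.3 0.2
```

```bash
python3 -m pendant '[[1,[0,0,0.3],[0,0,0]],[1,[0,0,0.5],[0,0,0]],[1,[0,0,0.7],[0,0,0]],[1,[0,0,0.9],[0,0,0]],[1,[0,0,1],[0,0,0]],[1,[0,0,1],[0,0,0]],[1,[0,0,1],[0,0,0]]]'; python3 -c "
from h import *
st(); go([.5054,-.0367,.2665],down(71.5))"
```

```text
clock: 21.8
eef_pos: [0.5055, -0.0369, 0.2672]
tcp_rot: [0.001, 0.16, 0.987, 0.0]
ft_force: [-3.7, 1.0, 8.3]
grip_width: 0.2
grip_force: 55.0
21.8 q [-0.821  0.011  0.858  1.862 -0.01   1.269  1.289] p [ 0.5055 -0.0369  0.2672] R [[-0.949, 0.316, 0.003], [0.316, 0.949, 0.0], [-0.003, 0.001, -1.0]] F [-3.7  1.   8.3] grip 0.20033164919114674 55.00558759085834
shift cm [0.01 0.01 0.07] turn deg [0.1 0.2 0.1] mag 0.1 0.2
```

```bash
python3 -m pendant '[[1,[0,0,0.1],[0,0,0]],[1,[0,0,0.15],[0,0,0]],[1,[0,0,0.15],[0,0,0]]]'; python3 -m pendant '[[1,[0,0,0],[0,0,3]],[1,[0,0,0],[0,0,7]],[1,[0,0,0],[0,0,11]],[1,[0,0,0],[0,0,15]],[1,[0,0,0],[0,0,18]],[1,[0,0,0],[0,0,18]]]'; python3 -c "
from h import *
st(); go([.5054,-.0367,.2665],down(71.5))"
```

```text
clock: 22.1
eef_pos: [0.5055, -0.0369, 0.2661]
tcp_rot: [0.001, 0.16, 0.987, 0.001]
ft_force: [-5.1, 0.1, 11.1]
grip_width: 0.204
grip_force: 55.0
clock: 22.7
eef_pos: [0.5059, -0.0358, 0.2662]
tcp_rot: [0.002, 0.312, 0.95, 0.001]
ft_force: [-3.3, 2.3, 9.9]
grip_width: 0.206
grip_force: 55.0
22.7 q [-0.824  0.013  0.86   1.864 -0.012  1.266  0.975] p [ 0.5059 -0.0358  0.2662] R [[-0.805, 0.593, 0.004], [0.593, 0.805, 0.002], [-0.002, 0.004, -1.0]] F [-3.3  2.3  9.9] grip 0.20601241636121523 55.03037293441594
shift cm [-0.01 -0.1  -0.03] turn deg [  0.2   0.2 -17.9] mag 0.1 17.9
```

```bash
python3 -m pendant '[[1,[0,0,0.1],[0,0,2]],[1,[0,0,0.1],[0,0,6]],[1,[0,0,0.1],[0,0,10]],[1,[0,0,0.1],[0,0,14]],[1,[0,0,0.1],[0,0,18]],[1,[0,0,0.1],[0,0,22]],[1,[0,0,0.1],[0,0,26]],[1,[0,0,0.1],[0,0,30]],[1,[0,0,0.1],[0,0,30]]]'; python3 -c "
from h import *
s=robot.sense();st();print(s['wrist_torque']); go([.5054,-.0367,.2665],down(-13.5))"
```

```text
clock: 23.6
eef_pos: [0.5069, -0.0357, 0.2661]
tcp_rot: [0.002, 0.547, 0.837, 0.003]
ft_force: [-3.4, 2.0, 12.9]
grip_width: 0.203
grip_force: 55.1
23.6 q [-0.83   0.013  0.866  1.864 -0.013  1.263  0.453] p [ 0.5069 -0.0357  0.2661] R [[-0.401, 0.916, 0.007], [0.916, 0.401, 0.002], [-0.001, 0.007, -1.0]] F [-3.4  2.  12.9] grip 0.20282968734404377 55.06834773346782
[0.42586294 0.90979181 0.20103704]
shift cm [-0.03 -0.18 -0.04] turn deg [ 0.4 -0.1 37.1] mag 0.2 37.1
```

```bash
python3 -m pendant '[[1,[0,0,0],[0,0,4]],[1,[0,0,0],[0,0,8]],[1,[0,0,0],[0,0,12]],[1,[0,0,0],[0,0,16]],[1,[0,0,0],[0,0,20]],[1,[0,0,0],[0,0,24]],[1,[0,0,0],[0,0,28]],[1,[0,0,0],[0,0,32]],[1,[0,0,0],[0,0,36]],[1,[0,0,0],[0,0,36]]]'; python3 -c "
from h import *
s=robot.sense();st();print(s['wrist_torque']); go([.5054,-.0367,.2665],down(-13.5))"
python3 -m pendant '[[1,[0,0,0],[0,0,1]],[1,[0,0,0],[0,0,2]],[1,[0,0,0],[0,0,3]],[1,[0,0,0],[0,0,4]],[1,[0,0,0],[0,0,4]]]'; python3 -c "
from h import *
s=robot.sense();st();print(s['wrist_torque']); go([.5054,-.0367,.2665],down(-13.5))"
```

```text
clock: 24.6
eef_pos: [0.5074, -0.0371, 0.2662]
tcp_rot: [0.003, 0.78, 0.626, 0.003]
ft_force: [0.0, -0.3, 11.6]
grip_width: 0.201
grip_force: 55.0
24.6 q [-0.836  0.013  0.874  1.863 -0.011  1.261 -0.176] p [ 0.5074 -0.0371  0.2662] R [[0.216, 0.976, 0.008], [0.976, -0.216, 0.0], [0.002, 0.008, -1.0]] F [ 0.  -0.3 11.6] grip 0.20146465509734413 55.04342892207205
[-0.09746347  0.53245686  0.06228116]
shift cm [-0.   -0.21 -0.03] turn deg [ 0.5 -0.1  1. ] mag 0.2 1.1
clock: 25.1
eef_pos: [0.506, -0.0364, 0.2661]
tcp_rot: [0.001, 0.8, 0.6, 0.002]
ft_force: [-6.4, 1.0, 16.8]
grip_width: 0.204
grip_force: 55.6
25.1 q [-0.837  0.013  0.874  1.864 -0.011  1.265 -0.243] p [ 0.506  -0.0364  0.2661] R [[0.28, 0.96, 0.004], [0.96, -0.28, 0.001], [0.002, 0.004, -1.0]] F [-6.4  1.  16.8] grip 0.20382562910802074 55.58915703557432
[0.166886   1.68445078 0.9439797 ]
shift cm [-0.05 -0.05 -0.04] turn deg [ 0.2 -0.1 -2.7] mag 0.1 2.8
```

Torque about z has risen, so the lid is at the stop. I'll let it spring up under control, then release.

```bash
python3 -m pendant '[[1,[0,0,-0.15],[0,0,-0.5]],[1,[0,0,-0.3],[0,0,-0.5]],[1,[0,0,-0.45],[0,0,-0.5]],[1,[0,0,-0.5],[0,0,-0.5]],[1,[0,0,-0.5],[0,0,-0.5]]]'; python3 -c "
from h import *
st();print(robot.sense()['wrist_torque'])"
```

```text
clock: 25.6
eef_pos: [0.5054, -0.0362, 0.2689]
tcp_rot: [0.0, 0.798, 0.603, 0.001]
ft_force: [-3.8, 4.2, 5.2]
grip_width: 0.203
grip_force: 55.1
25.6 q [-0.838  0.009  0.873  1.861 -0.008  1.272 -0.24 ] p [ 0.5054 -0.0362  0.2689] R [[0.273, 0.962, 0.003], [0.962, -0.273, 0.001], [0.002, 0.003, -1.0]] F [-3.8  4.2  5.2] grip 0.20298456777751372 55.10842499323189
[0.63448809 1.0510142  0.38141427]
```

```bash
python3 -m pendant '[[1,[0,0,-0.1],[0,0,0]],[1,[0,0,-0.15],[0,0,0]],[1,[0,0,-0.15],[0,0,0]]]'; python3 -c "
from h import *
st();print(robot.sense()['wrist_torque'])"; python3 -m pendant '[[4,[0,0,0],[0,0,0]],[4,[0,0,0],[0,0,0]],[4,[0,0,0],[0,0,0]],[4,[0,0,0],[0,0,0]],[4,[0,0,-2],[0,0,0]],[4,[0,0,-6],[0,0,0]],[4,[0,0,-10],[0,0,0]],[4,[0,0,-14],[0,0,0]]]';  python3 -m pendant '[[4,[0,-4,0],[0,0,0]],[4,[-5,-4,0],[0,0,0]],[4,[-10,-4,0],[0,0,0]],[4,[-15,-4,0],[0,0,0]],[4,[-20,-4,0],[0,0,0]],[4,[-24,-4,0],[0,0,0]],[4,[-24,-4,0],[0,0,0]]]'; python3 - <<'E'
from h import *
st(); p,d,c=snap('top'); p2,d2,c2=snap('scene'); uv,X=cloud(d,c)
q=(np.hypot(X[:,0]-.5053,X[:,1]+.0366)<.05)
b=X[q&(X[:,2]>.212)&(X[:,2]<.24)]; print('bar',len(b),b.mean(0) if len(b) else 0,cv2.minAreaRect(np.float32(b[:,:2]*1000)) if len(b) else 0)
t=X[q&(X[:,2]>.18)&(X[:,2]<.208)]; print('disc',len(t),np.median(t,0))
I=cv2.resize(cv2.cvtColor(p2,cv2.COLOR_RGB2BGR)[150:250,270:470],None,fx=4,fy=2.9*4/2.9,interpolation=cv2.INTER_CUBIC)[:, :800]
J=cv2.resize(cv2.cvtColor(p,cv2.COLOR_RGB2BGR)[200:290,110:310],None,fx=2.2,fy=2.2,interpolation=cv2.INTER_CUBIC)
o=np.zeros((600,800,3),np.uint8);o[:400]=I;o[400:400+J.shape[0],:J.shape[1]]=J;cv2.imwrite('pics/c6.png',o)
E
```

```text
clock: 25.9
eef_pos: [0.5052, -0.0363, 0.27]
tcp_rot: [0.0, 0.798, 0.603, 0.001]
ft_force: [-3.5, 3.8, 3.2]
grip_width: 0.203
grip_force: 55.1
25.9 q [-0.838  0.008  0.873  1.859 -0.007  1.275 -0.241] p [ 0.5052 -0.0363  0.27  ] R [[0.274, 0.962, 0.002], [0.962, -0.274, 0.001], [0.001, 0.002, -1.0]] F [-3.5  3.8  3.2] grip 0.20343884389982247 55.07622856646776
[0.89529928 1.0624822  0.32336723]
clock: 26.7
eef_pos: [0.5048, -0.0375, 0.4117]
tcp_rot: [0.001, 0.798, 0.602, 0.001]
ft_force: [0.9, 0.6, 0.2]
grip_width: 0.458
grip_force: 0.0
clock: 27.4
eef_pos: [0.3976, -0.264, 0.4103]
tcp_rot: [0.002, 0.802, 0.597, 0.002]
ft_force: [-0.4, 0.7, 0.2]
grip_width: 0.46
grip_force: 0.0
27.4 q [-0.672 -0.265  1.011  1.693  0.223  1.587  0.037] p [ 0.3976 -0.264   0.4103] R [[0.286, 0.958, 0.005], [0.958, -0.286, -0.001], [0.0, 0.005, -1.0]] F [-0.4  0.7  0.2] grip 0.45993785863390196 0.0
bar 162 [ 0.50597844 -0.03776036  0.22314302] ((506.41949462890625, -37.65586853027344), (59.43400573730469, 17.811141967773438), 74.2337417602539)
disc 924 [ 0.50014843 -0.03645607  0.1945694 ]
```

View pics/c6.png

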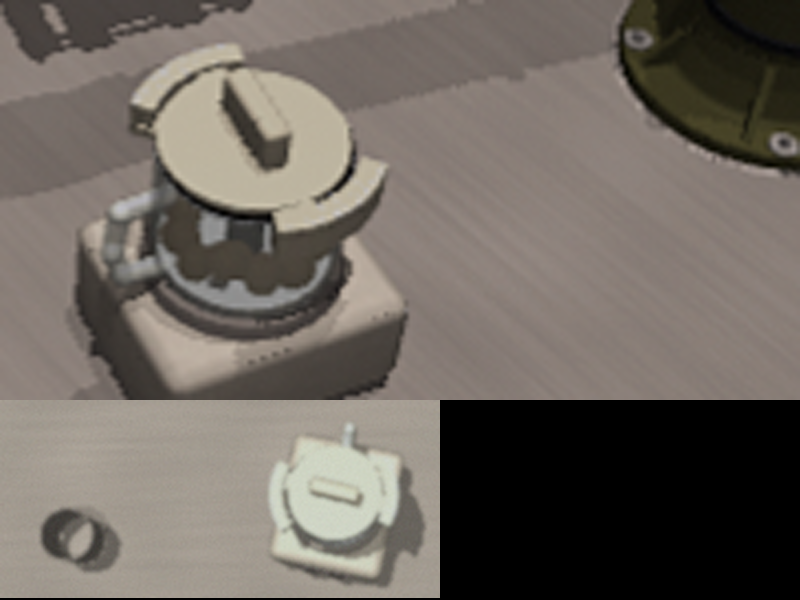

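The lid is level and its top is at 195 mm, which is the locked height. Its ears are in the pockets, and the beaker stands empty and upright. Handing in.

```bash
python3 -c "
from h import *
print(robot.close_job())"
```

```text
the job is handed in; nothing more can be done
None
```

I handed the job in at about 27.5 s of the 72 s: all eight chestnuts are in the bowl, the empty beaker stands upright where it was, and the lid is turned to the stop and sits at its locked height in the catches; the close gave no verdict.

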